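Re-rack four reagent bottles in order

TASK

Move the four small amber bottles from the grey storage rack into the empty black rack, one bottle to a well, keeping their order as counted from the red end of each rack: the bottle nearest the storage rack's red block goes into the well nearest the black rack's red block, and so on along the row. Leave all four standing upright on the well floors, and do not tip any bottle over on the way.

Things in the scene. Friction and masses are not known exactly. Their poses are not given: they have to be found in the camera images.
- bottle_blue_mid (a point): small round amber glass bottle with a blue screw cap, standing upright: 84 mm tall in all, body 32 mm diameter over its lower 58 mm, then a narrow neck and a 28 mm cap (the top 18 mm); about 80 g. This point is on its axis, half-way up (42 mm above its foot). z is up along the axis; yaw means nothing
- bottle_green_mid (a point): small round amber glass bottle with a green screw cap, standing upright: 84 mm tall in all, body 32 mm diameter over its lower 58 mm, then a narrow neck and a 28 mm cap (the top 18 mm); about 80 g. This point is on its axis, half-way up (42 mm above its foot). z is up along the axis; yaw means nothing
- bottle_yellow_mid (a point): small round amber glass bottle with a yellow screw cap, standing upright: 84 mm tall in all, body 32 mm diameter over its lower 58 mm, then a narrow neck and a 28 mm cap (the top 18 mm); about 80 g. This point is on its axis, half-way up (42 mm above its foot). z is up along the axis; yaw means nothing
- bottle_white_mid (a point): small round amber glass bottle with a white screw cap, standing upright: 84 mm tall in all, body 32 mm diameter over its lower 58 mm, then a narrow neck and a 28 mm cap (the top 18 mm); about 80 g. This point is on its axis, half-way up (42 mm above its foot). z is up along the axis; yaw means nothing
- insert_blue: fixed blue square cup (50 mm outside, 40 mm inside, 18 mm high) in the grey storage rack; the blue-capped bottle starts in it, centred. Origin: centre of its underside, 6 mm above the table; its inner floor is 5 mm and its rim 18 mm above the origin. x runs along the rack's row, z up. The four cups stand in one row, 56 mm apart, in an order that differs every time
- insert_green: fixed green square cup (50 mm outside, 40 mm inside, 18 mm high) in the grey storage rack; the green-capped bottle starts in it, centred. Origin: centre of its underside, 6 mm above the table; its inner floor is 5 mm and its rim 18 mm above the origin. x runs along the rack's row, z up. The four cups stand in one row, 56 mm apart, in an order that differs every time
- insert_yellow: fixed yellow square cup (50 mm outside, 40 mm inside, 18 mm high) in the grey storage rack; the yellow-capped bottle starts in it, centred. Origin: centre of its underside, 6 mm above the table; its inner floor is 5 mm and its rim 18 mm above the origin. x runs along the rack's row, z up. The four cups stand in one row, 56 mm apart, in an order that differs every time
- insert_white: fixed white square cup (50 mm outside, 40 mm inside, 18 mm high) in the grey storage rack; the white-capped bottle starts in it, centred. Origin: centre of its underside, 6 mm above the table; its inner floor is 5 mm and its rim 18 mm above the origin. x runs along the rack's row, z up. The four cups stand in one row, 56 mm apart, in an order that differs every time
- red_post: fixed red block 26 x 50 x 30 mm on the grey storage rack, just past one end of the row of cups (45 mm from the nearest cup's centre): it marks the first place of that rack. It may be at either end; a grey block of the same size is at the other. Origin: centre of its underside, 6 mm above the table
- target_rack: fixed black rack, 290 x 64 mm, empty at the start, with a row of four square open-topped wells (48 mm inside, 8 mm walls, silver floors). Origin: centre of its underside, on the table. x runs along the row towards its red end block (26 x 50 mm, top 38 mm above the table), z up. From the red end, the first to fourth wells are centred at x = +84, +28, -28, -84 mm, y = 0; well floors are 8 mm and the rims 22 mm above the origin
There are look-alikes about, which are no part of the job. What is shaped like the part that bears bottle_yellow_mid but purple is not meant.

How it is judged:
At the end, for the whole second after the job is handed in: Each bottle stands in the black rack's well whose number from the red end equals that of its own-coloured cup from the storage rack's red block: within 15 mm of the well's centre along and across, on the well floor (within 6 mm), upright within 0.12 rad, released, slower than 0.02 m/s (((horizontal distance between insert_blue and red_post between 0.02 and 0.073 m and x of bottle_blue_mid in the frame of target_rack between 0.069 and 0.099 m) or (horizontal distance between insert_blue and red_post between 0.073 and 0.129 m and x of bottle_blue_mid in the frame of target_rack between 0.013 and 0.043 m) or (horizontal distance between insert_blue and red_post between 0.129 and 0.185 m and x of bottle_blue_mid in the frame of target_rack between -0.043 and -0.013 m) or (horizontal distance between insert_blue and red_post between 0.185 and 0.24 m and x of bottle_blue_mid in the frame of target_rack between -0.099 and -0.069 m)) and y of bottle_blue_mid in the frame of target_rack between -0.015 and 0.015 m and z of bottle_blue_mid in the frame of target_rack between 0.044 and 0.056 m and angle between each of bottle_blue_mid, bottle_green_mid, bottle_yellow_mid, bottle_white_mid's own z axis and vertical below 0.12 rad and linear speed of each of bottle_blue, bottle_green, bottle_yellow, bottle_white below 0.02 m/s and ((horizontal distance between insert_green and red_post between 0.02 and 0.073 m and x of bottle_green_mid in the frame of target_rack between 0.069 and 0.099 m) or (horizontal distance between insert_green and red_post between 0.073 and 0.129 m and x of bottle_green_mid in the frame of target_rack between 0.013 and 0.043 m) or (horizontal distance between insert_green and red_post between 0.129 and 0.185 m and x of bottle_green_mid in the frame of target_rack between -0.043 and -0.013 m) or (horizontal distance between insert_green and red_post between 0.185 and 0.24 m and x of bottle_green_mid in the frame of target_rack between -0.099 and -0.069 m)) and y of bottle_green_mid in the frame of target_rack between -0.015 and 0.015 m and z of bottle_green_mid in the frame of target_rack between 0.044 and 0.056 m and ((horizontal distance between insert_yellow and red_post between 0.02 and 0.073 m and x of bottle_yellow_mid in the frame of target_rack between 0.069 and 0.099 m) or (horizontal distance between insert_yellow and red_post between 0.073 and 0.129 m and x of bottle_yellow_mid in the frame of target_rack between 0.013 and 0.043 m) or (horizontal distance between insert_yellow and red_post between 0.129 and 0.185 m and x of bottle_yellow_mid in the frame of target_rack between -0.043 and -0.013 m) or (horizontal distance between insert_yellow and red_post between 0.185 and 0.24 m and x of bottle_yellow_mid in the frame of target_rack between -0.099 and -0.069 m)) and y of bottle_yellow_mid in the frame of target_rack between -0.015 and 0.015 m and z of bottle_yellow_mid in the frame of target_rack between 0.044 and 0.056 m and ((horizontal distance between insert_white and red_post between 0.02 and 0.073 m and x of bottle_white_mid in the frame of target_rack between 0.069 and 0.099 m) or (horizontal distance between insert_white and red_post between 0.073 and 0.129 m and x of bottle_white_mid in the frame of target_rack between 0.013 and 0.043 m) or (horizontal distance between insert_white and red_post between 0.129 and 0.185 m and x of bottle_white_mid in the frame of target_rack between -0.043 and -0.013 m) or (horizontal distance between insert_white and red_post between 0.185 and 0.24 m and x of bottle_white_mid in the frame of target_rack between -0.099 and -0.069 m)) and y of bottle_white_mid in the frame of target_rack between -0.015 and 0.015 m and z of bottle_white_mid in the frame of target_rack between 0.044 and 0.056 m); the robot touches nothing.
It fails at once if a bottle is tipped over (more than 0.6 rad) (angle between any of bottle_blue_mid, bottle_green_mid, bottle_yellow_mid, bottle_white_mid's own z axis and vertical above 0.6 rad).
It also fails if it takes over 112 s, if anything falls off the work surface, if the arm or the gripper's body presses on something with over 40 N, if the wrist force passes 120 N, or if a joint passes its speed limit or range.

ROBOT

A 7-joint arm with a two-finger parallel gripper is mounted at the origin on the work surface. World frame = base frame: x ahead of the robot, y to its left, z up, the work surface at z = 0. Lengths are in m, angles in rad, forces in N, time in s.
With the tool pointing down it reaches from about 0.35 to 0.9 m from the base axis. Payload 7.2 kg.
Tool frame: the origin (TCP) lies at the very end of the fingers, on their centre line; the grasp point (between the pads) lies 19 mm behind it; z points along the fingers, y is the line along which they close (so a half turn about z gives the same grasp; the last joint's range is limited). The gripper opens to 88 mm and grips with 3 to 60 N. Pads are 20 mm wide; open, the fingers measure 115 mm over their backs; the gripper's body (75 mm by 178 mm) begins 61 mm behind the grasp point.
Start: joints at [-1.378, 0.411, -0.013, 1.596, 0.006, 1.134, -0.082], TCP at [0.161, 0.604, 0.223] pointing down, gripper open.
Joint ranges: [-2.95, 2.95], [-0.29, 1.99], [-1.47, 1.44], [0.14, 2.54], [-1.03, 4.17], [0.13, 1.85], [-2.86, 2.86]. Speed limits (rad/s): [2.39, 2.39, 3.01, 3.01, 3.14, 3.14, 3.14].

INTERFACE

Orientations are given as [roll, pitch, yaw] about the fixed x, y, z axes, in that order (R = Rz(yaw) Ry(pitch) Rx(roll)).
In Python, from rig import * gives the robot as it stands. Calls block until the motion is done:
- goto(position, orientation): joint-space move of the TCP to a pose.
- movel(position, velocity=0.15, frame=None): straight line of the TCP; frame=None keeps the orientation; velocity is the mean speed in m/s.
- movej(angles): joint-space move.
- gripper_to(opening): finger opening in m; the grip force is fixed at half the most; returns when the fingers have stopped.
- sleep(seconds).
- solve_ik(position, orientation): joint angles nearest the present ones, or None.
- state(): the state.
- capture(name): name is "scene" or "top" or "wrist"; returns the picture (400x640x3 uint8, red, green, blue); there is no depth.
- get_calibration(name): a dict with "intrinsics" (3x3 intrinsics, pixels), "R" (3x3) and "t" (3): a world point X has camera coordinates R X + t. Camera axes: x right, y down, z forward; pixel columns grow to the right and rows downward; lengths in m; the calibration is good to about 2 mm. A picture is of the moment at which its call begins: read the wrist's pose just before it. get_calibration takes no time and is no camera call; for the wrist camera it gives the pose at the moment of the call.
A pose or a line that the arm cannot do raises PlanningError and nothing moves.
- sign_off(): hands the job in; it is judged then, once.
The state is a dict: "clock": time; "qpos": joint angles; "qvel": joint speeds; "effort": joint torques, N m; "ee_pos": TCP position; "orientation": TCP orientation; "ft_force": force on the tool from outside, world axes, zero at the start; "torque": the same for the moment, N m; "grip_width": finger opening in m; "finger_force": force on a finger pad.
Only numpy, scipy, OpenCV 4.12 (cv2) and the standard library are available. Lean on these libraries where they do the work, as an engineer would, in place of code of your own. Each camera call takes 0.05 s, during which the arm holds its last target. There are 200 camera calls.

## Working session

There is one attempt and no reset: what is moved stays moved. The work goes in short steps, each a Python script; the robot and the scene stay as the last script left them, time stands still between calls to the robot, and variables do not carry over. Pictures are saved under pics/ and viewed, at most 14 in all, crops included, and the job is handed in when it is done.

```bash
mkdir -p pics; python3 - <<'E'
from rig import *
import cv2
for n in("top","scene"):
    cv2.imwrite(f"pics/{n}0.png",capture(n)[:,:,::-1]); c=get_calibration(n);print(n,c)
print(state())
E
```

```text
top {'intrinsics': array([[429.36726613,   0.        , 313.47201076],
       [  0.        , 429.36726613, 198.7015309 ],
       [  0.        ,   0.        ,   1.        ]]), 'R': array([[ 0.01081625, -0.99991329,  0.00751187],
       [-0.98819244, -0.01183708, -0.15275988],
       [ 0.15283555, -0.00577089, -0.98823479]]), 't': array([-0.03040451,  0.53267089,  0.80067632])}
scene {'intrinsics': array([[419.82401636,   0.        , 316.5497322 ],
       [  0.        , 419.82401636, 198.50739856],
       [  0.        ,   0.        ,   1.        ]]), 'R': array([[-0.48116443,  0.87643485,  0.01851353],
       [ 0.48925277,  0.2860048 , -0.82391321],
       [-0.72740121, -0.38737993, -0.56641352]]), 't': array([ 0.25874586, -0.19609862,  1.14445229])}
{'clock': 0.1, 'qpos': array([-1.37817657,  0.41181018, -0.01272853,  1.5969004 ,  0.00560962,
        1.13434694, -0.08222816]), 'qvel': array([ 0.00021399, -0.00147594, -0.00041641, -0.0014941 , -0.0001337 ,
        0.00149652, -0.00126118]), 'effort': array([ 3.34808748e-03, -5.89099038e+01,  6.44137524e-01, -2.91711509e+01,
       -5.38139069e-02,  1.44981116e-02,  6.94822120e-05]), 'ee_pos': array([0.16108626, 0.60342631, 0.22192371]), 'orientation': array([-3.14016722e+00,  1.03070961e-04,  2.88078793e+00]), 'ft_force': array([-0.22408848,  0.03823225,  0.14512726]), 'torque': array([0.04018225, 0.02233773, 0.02601369]), 'finger_force': 0.0, 'grip_width': 0.08768851555542986}
```

View pics/top0.png

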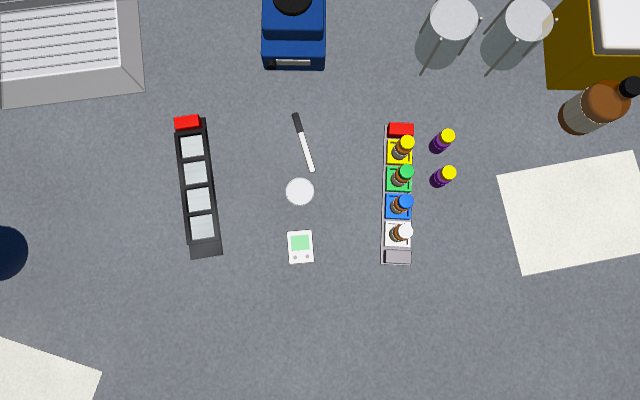

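View pics/scene0.png

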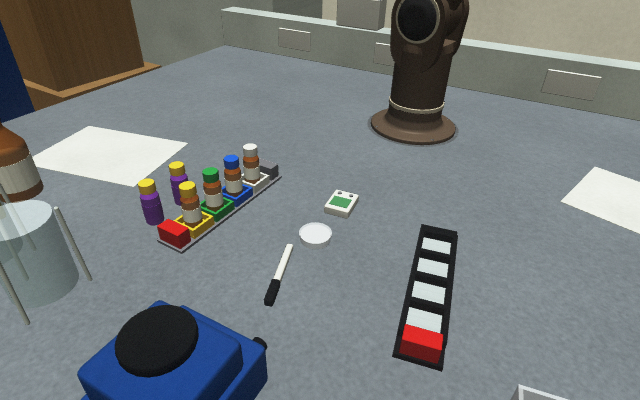

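The top view shows the storage rack as a column at about x=399: red block (400,130), then yellow (403,145), green (405,172), blue (404,202), white (403,231) and the grey block at (397,257). The black rack has its red end at (186,122) and its wells run down to (203,227). Two things have yellow caps off the rack, the purple bottles at (447,136) and (447,173). They are purple and stand in no cup, so they are look-alikes. The amber one at (403,145), in the yellow cup, is the one meant.

```bash
cat > vis.py <<'E'
import numpy as np, cv2
H={'red':[(0,6),(174,180)],'yellow':[(22,32)],'green':[(55,75)],'blue':[(100,118)],'purple':[(130,155)]}
def mask(im,c):
    h=cv2.cvtColor(im,cv2.COLOR_RGB2HSV); m=np.zeros(h.shape[:2],np.uint8)
    if c=='white': return cv2.inRange(h,(0,0,190),(180,40,255))
    for a,b in H[c]: m|=cv2.inRange(h,(a,130,60),(b,255,255))
    return m
def blobs(m,amin=40):
    n,l,s,c=cv2.connectedComponentsWithStats(m)
    return [(c[i].round(1),s[i].tolist()) for i in range(1,n) if s[i][4]>=amin]
def cast(uv,cal,z):
    K,R,t=cal['intrinsics'],cal['R'],cal['t']
    d=R.T@np.linalg.solve(K,[uv[0],uv[1],1.]); o=-R.T@t
    return o+d*(z-o[2])/d[2]
def proj(X,cal):
    p=cal['intrinsics']@(cal['R']@X+cal['t']); return p[:2]/p[2]
E
python3 - <<'E'
from rig import *; from vis import *
im=cv2.imread('pics/top0.png')[:,:,::-1].copy(); cal=get_calibration('top')
for c in ['red','yellow','green','blue','white']:
    for b in blobs(mask(im,c),60):
        if 110<b[0][1]<270 and 160<b[0][0]<470: print(c,b, [cast(b[0],cal,z)[:2].round(4).tolist() for z in (.008,.037,.09)])
crop=cv2.resize(im[105:275,370:470],None,fx=3.4,fy=3.4,interpolation=cv2.INTER_CUBIC)
crop2=cv2.resize(im[105:275,165:235],None,fx=3.4,fy=3.4,interpolation=cv2.INTER_CUBIC)
cv2.imwrite('pics/crop.png',np.hstack([crop2,crop])[:,:,::-1])
E
```

```text
red (array([187.1, 122.5]), [174, 114, 28, 18, 394]) [[0.6961, 0.2414], [0.6864, 0.2327], [0.6685, 0.2167]]
red (array([399.3, 129.3]), [387, 122, 27, 16, 369]) [[0.6873, -0.2026], [0.6778, -0.1965], [0.6604, -0.1853]]
yellow (array([446.7, 135.9]), [439, 128, 16, 16, 194]) [[0.6743, -0.3016], [0.6652, -0.2921], [0.6487, -0.2748]]
yellow (array([406.4, 142.3]), [399, 135, 16, 16, 194]) [[0.6593, -0.2169], [0.6508, -0.2103], [0.6352, -0.1982]]
yellow (array([396. , 154.4]), [386, 139, 26, 26, 317]) [[0.6331, -0.1947], [0.6255, -0.1888], [0.6114, -0.1781]]
yellow (array([447.9, 172.5]), [440, 165, 17, 16, 196]) [[0.5961, -0.3012], [0.5897, -0.2917], [0.5779, -0.2745]]
green (array([406.2, 170.9]), [399, 164, 15, 15, 169]) [[0.5984, -0.2151], [0.5919, -0.2086], [0.58, -0.1966]]
green (array([395.1, 181.5]), [386, 166, 25, 26, 286]) [[0.5758, -0.1918], [0.5701, -0.186], [0.5596, -0.1755]]
blue (array([398.3, 205.6]), [384, 193, 30, 27, 517]) [[0.5259, -0.1974], [0.5219, -0.1914], [0.5144, -0.1805]]
white (array([306.3, 151.7]), [298, 132, 17, 40, 214]) [[0.6365, -0.0086], [0.6287, -0.009
[... 201 characters left out ...]
93], [0.584, 0.2113], [0.5726, 0.1967]]
white (array([299.4, 190.9]), [286, 178, 28, 27, 610]) [[0.5539, 0.0044], [0.5489, 0.0036], [0.5397, 0.0021]]
white (array([198.2, 199.1]), [187, 187, 24, 25, 462]) [[0.5345, 0.2099], [0.5301, 0.2022], [0.5221, 0.1881]]
white (array([382.5, 215.9]), [382, 194, 3, 45, 63]) [[0.5045, -0.1649], [0.5011, -0.16], [0.495, -0.1511]]
white (array([201.6, 226.4]), [190, 214, 24, 26, 484]) [[0.4789, 0.2002], [0.4764, 0.1928], [0.4719, 0.1794]]
white (array([398.9, 233. ]), [385, 219, 28, 29, 488]) [[0.4702, -0.1975], [0.468, -0.1916], [0.4639, -0.1806]]
white (array([300.1, 248.1]), [287, 230, 27, 34, 525]) [[0.4377, 0.0012], [0.4366, 0.0005], [0.4345, -0.0008]]
```

View pics/crop.png

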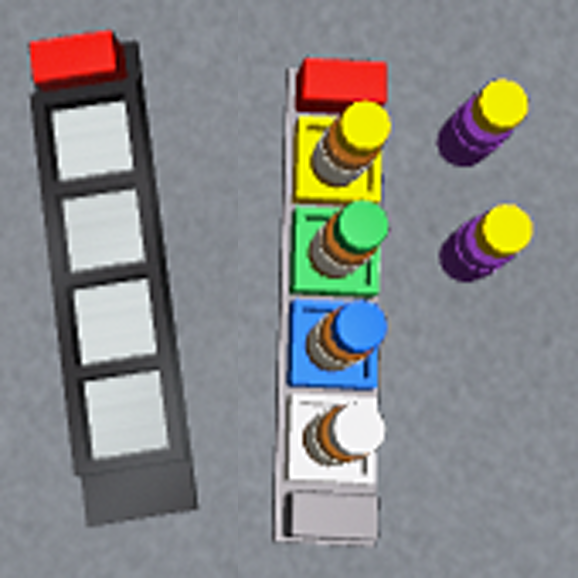

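The crop confirms the order from red: yellow, green, blue, white. The purple look-alikes stand outside the rack. I'll now go above the storage row for a closer look.

```bash
python3 - <<'E'
from rig import *; from vis import *
import json
q0=state()['qpos']
for y in (0,np.pi,-np.pi):
    for p in ([.55,-.197,.3],[.635,-.198,.04],[.468,-.196,.04],[.646,.228,.04],[.479,.199,.04]):
        q=solve_ik(p,[np.pi,0,y]); print(y,p,None if q is None else np.round(q,2))
goto([.55,-.197,.33],[np.pi,0,np.pi])
cal=get_calibration('wrist'); im=capture('wrist')
cv2.imwrite('pics/w1.png',im[:,:,::-1]); np.savez('w1.npz',**cal)
print(state()['clock'],state()['ee_pos'],-cal['R'].T@cal['t'],cal['R'])
E
```

```text
0 [0.55, -0.197, 0.3] [-0.51  0.44  1.11  1.64 -0.41  1.32 -0.91]
0 [0.635, -0.198, 0.04] [-0.33  0.85  0.89  1.69 -0.78  0.99 -0.72]
0 [0.468, -0.196, 0.04] [-0.2   0.53  0.65  2.08 -0.51  0.69 -0.78]
0 [0.646, 0.228, 0.04] [-0.81  0.78  0.63  1.62 -0.54  0.92 -1.55]
0 [0.479, 0.199, 0.04] [-0.94  0.54  0.59  2.05 -0.47  0.69 -1.61]
3.141592653589793 [0.55, -0.197, 0.3] [-0.46  0.4   1.    1.64 -0.35  1.3   2.17]
3.141592653589793 [0.635, -0.198, 0.04] [-0.09  0.71  0.48  1.67 -0.41  0.86  2.13]
3.141592653589793 [0.468, -0.196, 0.04] [-0.22  0.54  0.68  2.08 -0.54  0.7   2.39]
3.141592653589793 [0.646, 0.228, 0.04] [-0.52  0.7   0.17  1.6  -0.14  0.86  1.27]
3.141592653589793 [0.479, 0.199, 0.04] [-0.63  0.48  0.18  2.03 -0.14  0.65  1.21]
-3.141592653589793 [0.55, -0.197, 0.3] [-0.46  0.4   1.    1.64 -0.35  1.3   2.17]
-3.141592653589793 [0.635, -0.198, 0.04] [-0.09  0.71  0.48  1.67 -0.41  0.86  2.13]
-3.141592653589793 [0.468, -0.196, 0.04] [-0.22  0.54  0.68  2.08 -0.54  0.7   2.39]
-3.141592653589793 [0.646, 0.228, 0.04] [-0.52  0.7   0.17  1.6  -0.14  0.86  1.27]
-3.141592653589793 [0.479, 0.199, 0.04] [-0.63  0.48  0.18  2.03 -0.14  0.65  1.21]
3.2917 [ 0.55029019 -0.19624894  0.32977776] [ 0.47905412 -0.19613759  0.49325675] [[-5.44183407e-04  9.99999471e-01  8.72690250e-04]
 [ 9.65346023e-01  2.97576752e-04  2.60973115e-01]
 [ 2.60972718e-01  9.84465302e-04 -9.65345675e-01]]
```

View pics/w1.png

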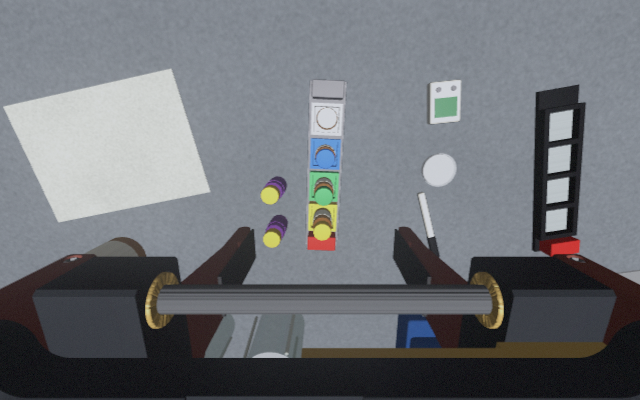

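Wrist view: row in column ~325, with white (327,118), blue (325,155), green (323,187), yellow (322,228) and red (321,243). The black rack's wells run from (560,125) to (557,220), with red at (558,246).

```bash
python3 - <<'E'
from vis import *
im=cv2.imread('pics/w1.png')[:,:,::-1].copy(); cal=dict(np.load('w1.npz'))
for c in ['red','yellow','green','blue','white']:
    for b in blobs(mask(im,c),40):
        x,y,w,h,a=b[1]
        if 70<b[0][1]<260 and 250<b[0][0]<600: print(c,b, 'bbox@.024',[cast((u,v),cal,.024)[:2].round(4).tolist() for u,v in((x,y),(x+w-1,y+h-1))],'c',[cast(b[0],cal,z)[:2].round(4).tolist() for z in(.008,.037,.092)])
E
```

```text
red (array([320.7, 243.6]), [308, 236, 27, 14, 312]) bbox@.024 [[0.6712, -0.2246], [0.6969, -0.1771]] c [[0.6932, -0.2018], [0.6804, -0.2014], [0.6561, -0.2008]]
red (array([560., 246.]), [540, 237, 40, 20, 604]) bbox@.024 [[0.6731, 0.198], [0.7109, 0.2782]] c [[0.698, 0.2532], [0.685, 0.2264], [0.6601, 0.1754]]
yellow (array([322.1, 236.3]), [313, 230, 18, 10, 43]) bbox@.024 [[0.6596, -0.2154], [0.677, -0.1846]] c [[0.6783, -0.1991], [0.6664, -0.1989], [0.6438, -0.1986]]
yellow (array([270.6, 242.3]), [264, 237, 15, 10, 67]) bbox@.024 [[0.6732, -0.3048], [0.6909, -0.28]] c [[0.6905, -0.2966], [0.6779, -0.2906], [0.6539, -0.2792]]
blue (array([324.9, 154.1]), [311, 139, 29, 30, 674]) bbox@.024 [[0.4989, -0.2172], [0.5471, -0.1701]] c [[0.5252, -0.1941], [0.5225, -0.1942], [0.5172, -0.1944]]
white (array([444.9,  98.8]), [431, 80, 30, 44, 734]) bbox@.024 [[0.4083, -0.0276], [0.4733, 0.0264]] c [[0.4347, 0.0041], [0.4373, -0.0079], [0.4423, -0.0306]]
white (array([326.4, 118.7]), [311, 102, 33, 34, 914]) bbox@.024 [[0.4411, -0.2165], [0.4925, -0.1643]] c [[0.4663, -0.1916], [0.467, -0.
[... 280 characters left out ...]
2232]] c [[0.5326, 0.2144], [0.5294, 0.1898], [0.5234, 0.1433]]
white (array([439.3, 169.6]), [424, 154, 32, 32, 808]) bbox@.024 [[0.5234, -0.0276], [0.5765, 0.0311]] c [[0.5522, 0.0077], [0.5478, -0.0045], [0.5395, -0.0276]]
white (array([557.3, 189.9]), [548, 178, 20, 25, 420]) bbox@.024 [[0.5642, 0.1895], [0.607, 0.232]] c [[0.5888, 0.224], [0.5822, 0.1989], [0.5698, 0.1512]]
white (array([426. , 214.6]), [419, 193, 15, 44, 231]) bbox@.024 [[0.5908, -0.03], [0.6711, 0.0028]] c [[0.6354, -0.0077], [0.6261, -0.019], [0.6084, -0.0403]]
white (array([555.9, 219.6]), [547, 209, 19, 22, 368]) bbox@.024 [[0.6198, 0.1995], [0.6595, 0.2405]] c [[0.6451, 0.2338], [0.6352, 0.2081], [0.6164, 0.1594]]
```

```bash
cat > job.py <<'E'
from rig import *; from vis import *
S={'yellow':(.635,-.199),'green':(.579,-.1965),'blue':(.523,-.194),'white':(.467,-.1915)}
A=.172; C=np.array([.562,.2129]); D=np.array([np.cos(A),np.sin(A)])
W=dict(zip(S,[C+D*k for k in(.084,.028,-.028,-.084)]))
def pick(n):
    x,y=S[n]; gripper_to(.060)
    goto([x,y,.2],[np.pi,0,np.pi-.045]); movel([x,y,.036],.12)
    gripper_to(.0); s=state(); print(n,'width',s['grip_width'],s['finger_force'],s['ee_pos'])
    movel([x,y,.2],.15); s=state(); print('lifted',s['grip_width'],s['finger_force'])
    return s['grip_width']>.025
def carry(n):
    x,y=W[n]; goto([x,y,.2],[np.pi,0,-np.pi+A])
def place(n):
    x,y=W[n]; movel([x,y,.0345],.1); s=state(); print('down',s['ee_pos'],s['ft_force'])
    gripper_to(.056); movel([x,y,.2],.15); print('clock',state()['clock'])
E
python3 - <<'E'
from job import *
print(W); print(pick('yellow'))
carry('yellow'); print(state()['clock'],state()['ee_pos'])
a=capture('wrist');b=capture('top'); c=capture('scene')
cv2.imwrite('pics/c1.png',cv2.resize(np.vstack([a[:,:,::-1],c[:,:,::-1]]),None,fx=.74,fy=.74))
E
```

```text
{'yellow': array([0.64476053, 0.22727687]), 'green': array([0.58958684, 0.21769229]), 'blue': array([0.53441316, 0.20810771]), 'white': array([0.47923947, 0.19852313])}
yellow width 0.03137226293069271 29.998905658721924 [ 0.63508059 -0.19900259  0.03615166]
lifted 0.03156773857476032 29.998076856136322
True
9.475 [0.64530281 0.2249484  0.20028048]
```

View pics/c1.png

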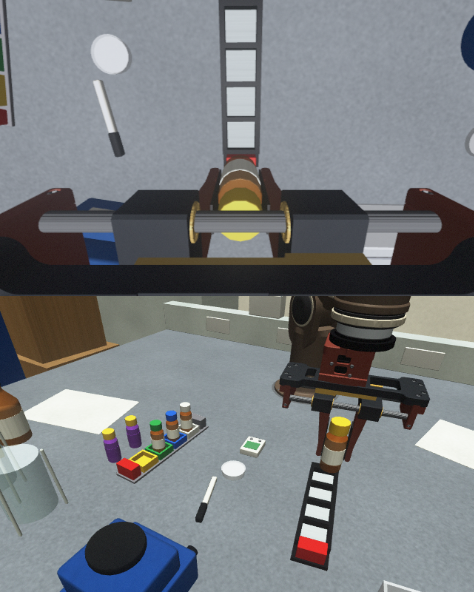

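The yellow bottle is held upright, with the well row at column ~240 in the wrist half and visible below the gripper. I'll re-measure the wells from this close view before placing.

```bash
python3 - <<'E'
from job import *
cal=get_calibration('wrist');im=capture('wrist')
print(state()['ee_pos'],-cal['R'].T@cal['t'])
for b in blobs(mask(im,'white'),300):
    x,y,w,h,a=b[1]
    if 250<b[0][0]<400 and b[0][1]<230: print(b,cast(b[0],cal,.008)[:2].round(4))
E
```

```text
[0.64518706 0.2257759  0.20019553] [0.57489631 0.21360386 0.3636635 ]
(array([324.5,  35. ]), [304, 14, 41, 43, 1721]) [0.4752 0.1974]
(array([324.6,  88.6]), [306, 68, 39, 42, 1586]) [0.5317 0.2072]
(array([324.8, 136.4]), [307, 118, 37, 38, 1389]) [0.5867 0.2168]
(array([325. , 181.5]), [308, 165, 35, 34, 1188]) [0.6432 0.2268]
```

The close view agrees with my estimate to within about 2 mm. I'll shift the rack centre slightly and go on.

```bash
sed -i 's/C=np.array(.*\]); D/C=np.array([.561,.2124]); D/' job.py; python3 - <<'E'
from job import *
place('yellow')
ok=pick('green')
if ok:
    carry('green'); a=capture('scene'); b=capture('top')
    cv2.imwrite('pics/c2.png',cv2.resize(np.vstack([a,b])[:,:,::-1],None,fx=.74,fy=.74))
E
```

```text
down [0.64413253 0.22686907 0.03510882] [-0.513632   -0.67959453 -0.91732851]
clock 13.3167
green width 0.03141220097514851 29.99791145324707 [ 0.57906677 -0.19655416  0.03612599]
lifted 0.03175437982560702 29.996696412563324
```

View pics/c2.png

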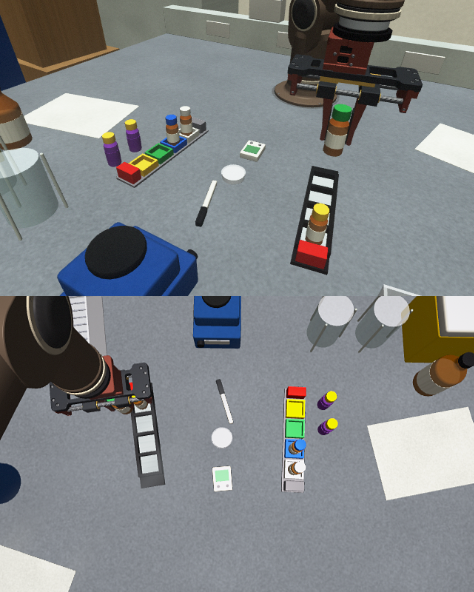

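The yellow bottle stands in the first well, at (319,225) in the scene half, and green is held over the second. Continuing.

```bash
python3 - <<'E'
from job import *
place('green')
for n in('blue','white'):
    if not pick(n): break
    carry(n); place(n)
goto([.45,-.05,.35],[np.pi,0,np.pi])
cal=get_calibration('top'); im=capture('top'); s=capture('scene')
for c in('yellow','green','blue','white'):
    for b in blobs(mask(im,c),60):
        p=cast(b[0],cal,.087)[:2]-C
        if abs(p@D)<.11 and abs(p@[-D[1],D[0]])<.04: print(c,b[1],p@D,p@[-D[1],D[0]])
cv2.imwrite('pics/f.png',np.hstack([cv2.resize(im[100:270,150:260],None,fx=3,fy=3),cv2.resize(s[190:360,370:500],None,fx=3,fy=3)])[:,:,::-1])
print(state()['clock'])
E
```

```text
down [0.58894713 0.21731128 0.03506469] [ 0.68947546 -0.34809124 -0.84127335]
clock 23.7917
blue width 0.03174015493396011 29.999585151672363 [ 0.5230822  -0.194015    0.03611918]
lifted 0.03134290128868211 29.998608827590942
down [0.53372296 0.207753   0.03497865] [ 0.23606683  0.74908324 -0.01031366]
clock 34.0917
white width 0.03161949387270077 29.9989914894104 [ 0.46709459 -0.19147513  0.03610466]
lifted 0.03175781885394854 29.997863173484802
down [0.47854241 0.19821992 0.03493826] [ 0.29968292  0.16166416 -0.43676964]
clock 44.3083
yellow [173, 127, 17, 16, 201] 0.08528222000658726 0.00038874788027617665
green [177, 156, 14, 14, 161] 0.031223595794001604 0.0024609601416667078
blue [180, 185, 17, 16, 203] -0.026302985203916388 0.0011173093483957414
white [182, 135, 22, 22, 162] 0.05600668604091654 -0.022124472759761264
white [185, 161, 22, 24, 178] 0.0037576218556634186 -0.02148807853340005
white [188, 187, 23, 25, 198] -0.046893246950848205 -0.02186400721288569
white [183, 215, 15, 15, 172] -0.0815718224746566 0.0028061373437489896
white [192, 214, 22, 26, 212] -0.09823267827178452 -0.022031116168641583
45.525
```

View pics/f.png

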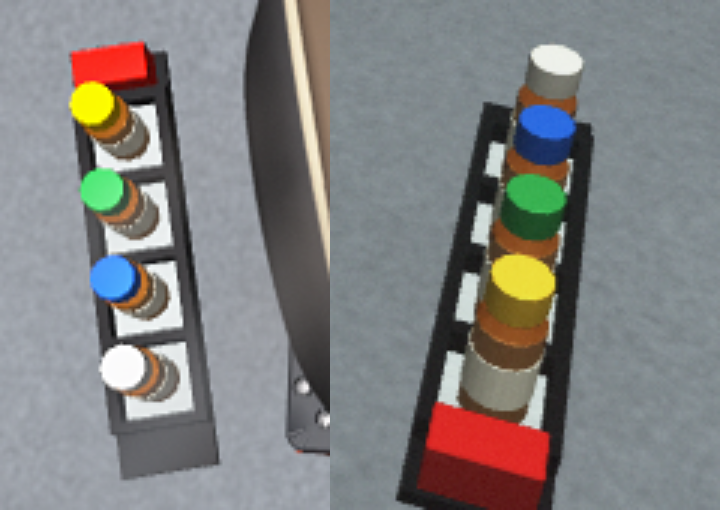

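All four stand upright in the wells, in the order yellow, green, blue, white from red. The caps are within about 4 mm of the well centres.

```bash
python3 -c "
from rig import *
print(sign_off())"
```

```text
the job is handed in; nothing more can be done
None
```

I moved all four amber bottles into the black rack in the order yellow, green, blue, white from the red end; they stood upright within about 4 mm of the well centres, and I handed the job in at about 46 s (no verdict was returned).

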